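# Refit a freehub on its sprung splines

## Robot

A 6-joint arm with a two-finger parallel gripper is mounted at the origin on a cart in front of the work surface, level with it; the furniture and walls round the work are solid. World frame = base frame: x ahead of the robot, y to its left, z up, the work surface at z = 0. Lengths are in m, angles in rad, forces in N, time in s.
With the tool pointing down it reaches from about 0.3 to 0.95 m from the base axis. Payload 3.1 kg.
Tool frame: the origin (TCP) lies on the centre line of the jaws, within the pads' length; the fingertips stand 17 mm ahead of it and the grasp point (between the pads) lies 2 mm behind it; z points along the fingers, y is the line along which they close (so a half turn about z gives the same grasp; the last joint's range is limited). The gripper opens to 85 mm and grips with 20 to 120 N. Pads are 22 mm wide; open, the fingers measure 114 mm over their backs; the gripper's body (76 mm by 85 mm) begins 54 mm behind the grasp point. The pads swing forward as they close: fully open they stand 13 mm farther back than shut.
Start: joints at [1.085, 0.308, 1.634, -0, 1.2, -0.07], TCP at [0.252, 0.572, 0.248] pointing down, gripper open.
Joint ranges: [-3.06, 3.06], [-0.79, 1.96], [0.05, 2.63], [-1.19, 4.34], [0.05, 2.64], [-2.94, 2.94]. Speed limits (rad/s): [2.79, 2.79, 3.14, 3.14, 3.14, 3.14].

## Interface

Orientations are given as a unit quaternion [x, y, z, w].
In Python, from station import arm, imaging gives the robot as it stands. The module is installed in compiled form; this text tells all that it offers.
- The arm moves only by the tool play_rows, never from a script. Its arguments are lists of equal length, an entry for each row: "rot": the turn, a rotation vector about the tool's x, y, z in shares of pi rad (1.0 is pi rad), a list of three; "xyz": the shift along the tool's x, y, z in a scale on which 1.0 is 1000 mm, a list of three; "gripper": the opening, from 0 (shut) to 1 (fully open). In form: {"rot": [[wx, wy, wz], ...], "xyz": [[x, y, z], ...], "gripper": [gripper, ...]}. A call has 1 to 8 rows; each row is the pose to reach, as a shift and turn from the pose commanded when the call began, along the tool's axes at that moment; what a row does not reach only later rows make up. A row lasts 1/8 s, in which the tool goes at most 62.5 mm and 10.7 degrees, less where a joint would pass 70% of its speed; a pose out of reach is approached as far as the arm can. No shift or turn number may pass 1 either way. A call with a gripper value outside its range is refused whole. The fingers move at their own pace and stop on an object; "newtons" is the grip in N (left out, the last holds). Time passes only in rows, so rows that repeat a pose let the fingers close. It gives the time, the measured TCP pose, the force, the opening and the grip force at its end, in the units of the state.
- arm.sense(): the state, without advancing time (a new reading comes with each control period).
- imaging.grab_frame(name): name is "scene" or "top" or "wrist"; returns the picture (480x640x3 uint8, red, green, blue); there is no depth.
- imaging.get_calibration(name): a dict with "camera_matrix" (3x3 intrinsics, pixels), "distortion" ([k1, k2, p1, p2, k3] as OpenCV has them; the pictures are not rectified), "extrinsics" (4x4, takes a point from world to camera coordinates); the wrist camera has in their place "T_tool_cam" (4x4, takes a point from camera to tool coordinates, whose origin is the TCP and whose axes are the flange's). Camera axes: x right, y down, z forward; pixel columns grow to the right and rows downward; lengths in m; the calibration is good to about 2 mm. A picture is of the moment at which its call begins: read the wrist's pose just before it. get_calibration takes no time and is no camera call.
- arm.sign_off(): hands the job in; it is judged then, once.
The state is a dict: "clock": time; "q": joint angles; "joint_velocities": joint speeds; "joint_efforts": joint torques, N m; "tool_pos": TCP position; "eef_rot": TCP orientation; "contact_force": force on the tool from outside, world axes, zero at the start; "ft_torque": the same for the moment, N m; "width": opening from 0.0 (shut) to 1.0 (fully open); "grip_force": force on a finger pad.
Only numpy, scipy, OpenCV 4.12 (cv2) and the standard library are available. Lean on these libraries where they do the work, as an engineer would, in place of code of your own. Each camera call takes 0.05 s, during which the arm holds its last target. There are 200 camera calls.

## Task

Put the bicycle's rear hub, which stands axle-up in the wooden block, back together: first slip the plain steel spacer over the axle so that it sits flat on the axle's shoulder, and let go of it. Then put the freehub with its sprocket over the axle, turn it until its splines drop over the lugs of the ratchet ring, and push it down against the ring's spring until it is fully home on the spacer. Finish holding it there, still gripped and pressed home so that I can push the end cap on, and leave the end cap, the tape measure and the loose wood offcut near the front edge where they lie.

Things in the scene. Friction and masses are not known exactly. Their poses are not given: they have to be found in the camera images.
- hub_stand: Bare aluminium bicycle hub, axle up, in a fixed 86 x 86 x 40 mm hardwood block; it cannot move or turn. Origin: block's underside, on the axle's axis; z up. Spoke flanges up to 58 mm wide, at 55 to 90 mm; hub face (43 mm wide) at 98 mm; ratchet ring above it. One of the ring's six lugs points along +x, the others every 60 degrees.
- axle_tip (a point): Tapered top of the steel axle, on its axis, 150 mm above the hub_stand origin. The axle is 12 mm in diameter down to 115 mm, where a 19 mm wide shoulder (1 mm above the ratchet ring's top) carries the spacer.
- ratchet_ring (a joint): Travel of the dark steel ratchet ring (m): 0 at rest, grows to 0.007 as it is pushed down; does not turn. Core 28 mm diameter, six equal lugs 6 mm wide and 9 mm tall, tapered at the top, 35 mm diameter over them; top at 114 mm at rest. Its spring pushes up with 4 N at rest and 1 N more per mm: 9 N with the freehub home, ring down 5 mm.
- freehub: Upright metal barrel, 45 mm diameter, 42 mm high, 0.2 kg, with an 18-tooth sprocket (77 mm diameter, 6 to 9 mm up). Grip the round barrel from above, 10 to 37 mm up. Origin: centre of its lower end, z along its axis. Fully home the origin is 99 mm above the hub_stand origin; with splines not meshed it stops at 107 mm or higher.
- freehub_bore (a point): Centre of the freehub's lower mouth (= its origin), +x along a spline groove. Six equal grooves every 60 degrees, any fits: 8.5 mm wide, 10 mm deep, 39 mm diameter, 31 mm between teeth; a raised spline end on the top rim stands over each. At 10 mm a step pushes the ring; a 27 mm wide cavity runs to 28 mm, its roof lands on the spacer; then a 16 mm axle hole.
- spacer: Plain steel tube, 20 mm outside diameter, 14.5 mm bore, 12 mm high, standing on end on the worktop. Origin: centre of its lower end, z along its axis. Either end may be down. On its shoulder its lower end is 115 mm above the hub_stand origin.
- end_cap: Black plastic stepped end cap, 30 mm diameter, 16 mm high, foot flange 5 mm thick, narrower (21 mm) above; not to be moved. Origin: centre of its underside.
- tape_measure: Tape measure, 82 x 44 x 68 mm high, loose, not to be moved. Origin: centre of its underside.
- offcut_2: Wood offcut, 75 x 38 x 38 mm, loose, not to be moved. Origin: centre of its underside.

How it is judged:
By the outcome, as a careful person would: the job done as asked, in the order asked, and still so for the second after the job is handed in, while the arm keeps its last pose, push and grip.
It also fails if it takes over 51 s, if anything falls off the work surface, if the arm or the gripper's body presses on something with over 40 N, if the wrist force passes 120 N, or if a joint passes its speed limit or range.

## Working session

There is one attempt and no reset: what is moved stays moved. The work goes in short steps, Python scripts to look and compute and a tool call to move; the robot and the scene stay as the last step left them, time stands still between calls to the robot, and variables do not carry over. Pictures are saved under pics/ and viewed, at most 10 in all, crops included, and the job is handed in when it is done.

Besides the shell and the picture viewer there is one more tool, called as name(argument=value, ...), one argument or row to a line, values as JSON. play_rows: Moves the arm, as the interface text tells. Its arguments: {"type":"object","properties":{"rot":{"type":"array","items":{"type":"array","items":{"type":"number"}}},"xyz":{"type":"array","items":{"type":"array","items":{"type":"number"}}},"gripper":{"type":"array","items":{"type":"number"}},"newtons":{"type":"number"}},"required":["rot","xyz","gripper"]}

```bash
mkdir -p pics
python3 - <<'E'
from station import arm, imaging
import cv2,numpy as np
np.set_printoptions(precision=4,suppress=True)
s=arm.sense()
print({k:s[k] for k in('clock','tool_pos','eef_rot','contact_force','width')})
for n in('scene','top','wrist'):
    im=imaging.grab_frame(n); cv2.imwrite(f'pics/{n}0.png',im[:,:,::-1]); 
    for k,v in imaging.get_calibration(n).items(): print(n,k,np.array(v).tolist())
E
```

```text
{'clock': 0.0, 'tool_pos': array([0.2521, 0.571 , 0.2471]), 'eef_rot': array([ 0.2064,  0.9785, -0.0011, -0.0003]), 'contact_force': array([ 0.2532,  0.0371, -0.2767]), 'width': 0.9992557240760818}
scene camera_matrix [[582.5140241652655, 0.0, 310.22978799523725], [0.0, 582.5140241652655, 238.888747736916], [0.0, 0.0, 1.0]]
scene distortion [-0.02102755382923997, 0.0, 0.0, 0.0, 0.0]
scene extrinsics [[0.6216353313289278, -0.783288678006754, 0.005325575086868562, -0.5239502571450716], [-0.5234246519972787, -0.42044031560072903, -0.7411184619877492, 0.2625825099071747], [0.5827487868070611, 0.4579178833852102, -0.6713531585915918, 0.9286078503855408], [0.0, 0.0, 0.0, 1.0]]
top camera_matrix [[510.5087414732115, 0.0, 320.25312722938696], [0.0, 510.5087414732115, 237.11997431614833], [0.0, 0.0, 1.0]]
top distortion [-0.062390792803361204, 0.0, 0.0, 0.0, 0.0]
top extrinsics [[0.025508061726403432, -0.9996684091664231, -0.003522854188715383, -0.26389666120658406], [-0.9825349668817469, -0.024420804329842474, -0.18446859670569485, 0.5471267510998236], [0.1843213976771193, 0.00816676377499057, -0.982832094677314, 1.0461285087726018], [0.0, 0.0, 0.0, 1.0]]
wrist camera_matrix [[357.39259456239614, 0.0, 315.9379151146898], [0.0, 357.39259456239614, 247.16273823306378], [0.0, 0.0, 1.0]]
wrist distortion [-0.056251643172849, 0.0, 0.0, 0.0, 0.0]
wrist T_tool_cam [[-0.0008213612175075214, -0.9454335495390482, -0.32581394809268693, 0.08321282437098214], [0.999999537456459, -0.0009395971021564869, 0.00020553382145898174, -0.0011193904141062472], [-0.0005004524118423498, -0.32581362857204016, 0.9454338839834873, -0.12499886565279783], [0.0, 0.0, 0.0, 1.0]]
```

View pics/scene0.png

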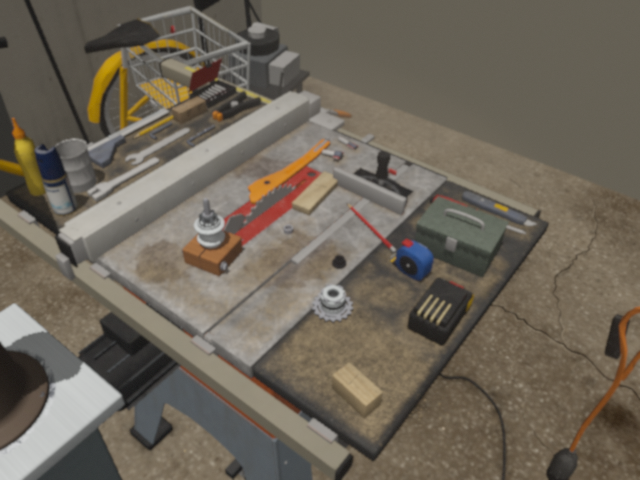

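View pics/top0.png

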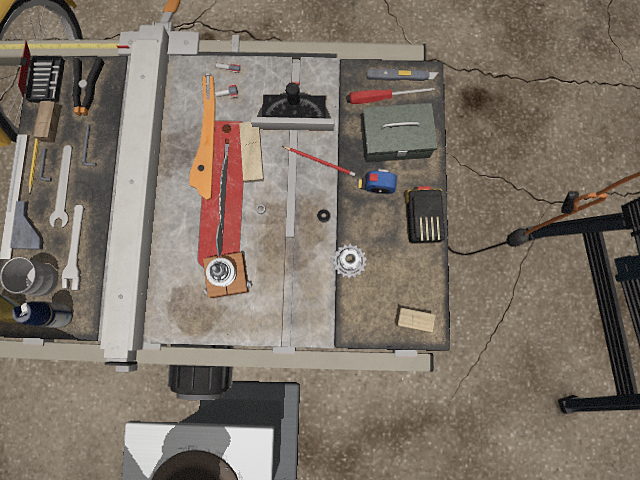

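The scene and top views show the hub block (top ~220,270; scene ~207,225), the spacer (top 261,209; scene 288,230), the freehub (top 350,262; scene 333,300), the cap (top 323,215) and the tape (top 378,181).

```bash
cat > h.py <<'E'
import cv2,numpy as np
from scipy.spatial.transform import Rotation as R
from scipy.optimize import least_squares
from station import arm,imaging
np.set_printoptions(precision=4,suppress=True)
CAL={n:imaging.get_calibration(n) for n in('scene','top','wrist')}
def tool(s):
    T=np.eye(4);T[:3,:3]=R.from_quat(s['eef_rot']).as_matrix();T[:3,3]=s['tool_pos'];return T
def ext(n,T=None):
    c=CAL[n]
    return np.array(c['extrinsics']) if n!='wrist' else np.linalg.inv(T@np.array(c['T_tool_cam']))
def proj(n,P,T=None):
    E=ext(n,T);c=CAL[n]
    return cv2.projectPoints(np.atleast_2d(np.asarray(P,float)),cv2.Rodrigues(E[:3,:3])[0],E[:3,3],np.array(c['camera_matrix']),np.array(c['distortion']))[0][:,0]
def tri(obs):
    "obs: list of (name,T,uv) -> point, residual px"
    f=lambda p:np.concatenate([proj(n,p,T)[0]-uv for n,T,uv in obs])
    r=least_squares(f,[.5,0,.05]);return r.x,r.fun
def onplane(n,uv,z,T=None):
    r=least_squares(lambda p:proj(n,[p[0],p[1],z],T)[0]-uv,[.5,0]);return np.r_[r.x,z]
def shift(s,P):
    "world target TCP P in tool mm"
    return R.from_quat(s['eef_rot']).inv().apply(np.asarray(P)-s['tool_pos'])*1000
E
python3 - <<'E'
from h import *
t=cv2.imread('pics/top0.png');s=cv2.imread('pics/scene0.png')
for nm,a,b in(('spacer',(261,209),(288,230)),('freehub top',(350,259),(333,292)),('tip',(221,268),(207,203)),('cap',(323,215),(339,261))):
    print(nm,*tri([('top',None,a),('scene',None,b)]))
def c(im,u,v,k=8,w=33): 
    return cv2.resize(im[v-w:v+w,u-w:u+w],(264,264),interpolation=cv2.INTER_CUBIC)
cv2.imwrite('pics/m.png',np.vstack([np.hstack([c(t,261,209),c(t,350,262),c(t,220,270)]),np.hstack([c(s,288,230),c(s,333,300),c(s,207,220)])]))
E
```

```text
spacer [ 0.6238 -0.1136  0.0037] [-0.0277  0.0265  0.0356 -0.0048]
freehub top [ 0.5095 -0.3158  0.0441] [ 0.3864 -0.3561 -0.4369  0.0692]
tip [ 0.4672 -0.0576  0.1469] [-1.2488  1.3039  1.7138 -0.1391]
cap [ 0.6133 -0.255   0.0061] [ 0.2076 -0.189  -0.2456  0.0407]
```

View pics/m.png

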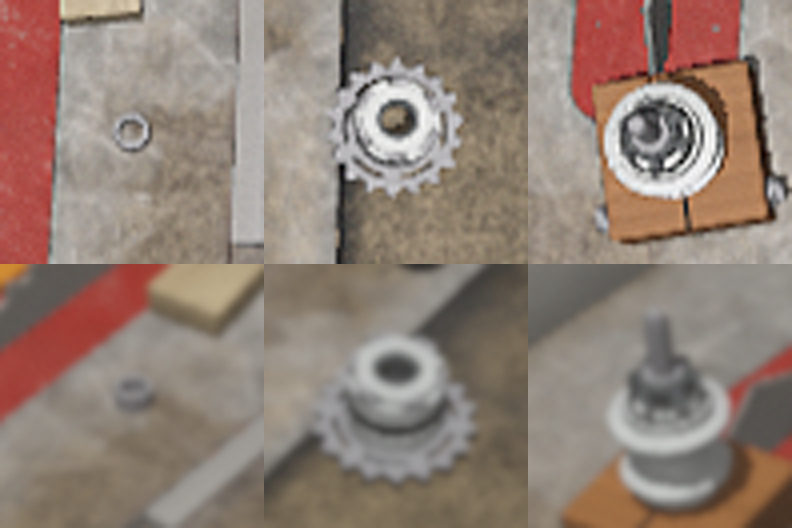

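Careful with the scale: shifts go in shares of 1000 mm and turns go in shares of pi rad. That gives: -330 mm / 1000 = -0.33, -293 mm / 1000 = -0.293, -0.25 rad / 3.1416 = -0.0796.

play_rows(
  rot=[
    [0,0,-0.0159],
    [0,0,-0.0318],
    [0,0,-0.0477],
    [0,0,-0.0637],
    [0,0,-0.0796],
    [0,0,-0.0955],
    [0,0,-0.1146],
    [0,0,-0.1321],
  ],
  xyz=[
    [-0.033,-0.03,-0.003],
    [-0.075,-0.066,-0.003],
    [-0.118,-0.105,-0.003],
    [-0.16,-0.143,-0.003],
    [-0.203,-0.18,-0.003],
    [-0.245,-0.217,-0.003],
    [-0.288,-0.255,-0.003],
    [-0.33,-0.293,-0.003],
  ],
  gripper=[1,0.6,0.6,0.6,0.6,0.6,0.6,0.6],
)

```text
clock: 1.15
tool_pos: [0.4364, 0.1686, 0.2513]
eef_rot: [-0.001, 1.0, 0.0, 0.0]
contact_force: [0.8, 0.0, 0.4]
width: 0.602
grip_force: 0.0
```

Run:
```python
from h import *
s=arm.sense();print(s['clock'],s['tool_pos'],s['q'],s['width'],R.from_quat(s['eef_rot']).as_matrix())
print(shift(s,[.55,-.08,.25]))
for nm,a,b in(('freehub top',(350.5,258.5),(332.75,293)),('tip',(215,267.5),(206,199.75))):
    print(nm,*tri([('top',None,a),('scene',None,b)]))
```

```text
1.15 [0.4364 0.1686 0.2513] [ 0.2756 -0.0039  1.9875  0.      1.1576 -1.2963] 0.6023195496715239 [[-1.     -0.0011  0.0004]
 [-0.0011  1.      0.0001]
 [-0.0004  0.0001 -1.    ]]
[-113.3194 -248.77      1.2729]
freehub top [ 0.51   -0.316   0.0413] [-0.0638  0.0588  0.0721 -0.0114]
tip [ 0.4701 -0.0481  0.1477] [-0.1313  0.1374  0.1813 -0.0144]
```

In the tool's units: -249 mm / 1000 = -0.249, -113 mm / 1000 = -0.113.

play_rows(
  rot=[
    [0,0,0],
    [0,0,0],
    [0,0,0],
    [0,0,0],
    [0,0,0],
    [0,0,0],
  ],
  xyz=[
    [-0.02,-0.045,0.001],
    [-0.045,-0.1,0.001],
    [-0.07,-0.155,0.001],
    [-0.095,-0.21,0.001],
    [-0.113,-0.249,0.001],
    [-0.113,-0.249,0.001],
  ],
  gripper=[0.6,0.6,0.6,0.6,0.6,0.6],
)

```text
clock: 1.9
tool_pos: [0.5496, -0.0815, 0.25]
eef_rot: [0.002, 1.0, -0.0, 0.0]
contact_force: [-0.0, 0.2, -0.1]
width: 0.602
grip_force: 0.0
```

Run:
```python
from h import *
import pickle
s=arm.sense();im=imaging.grab_frame('wrist');T=tool(s);pickle.dump(T,open('T1.pkl','wb'))
print(s['clock'],s['tool_pos'])
cv2.imwrite('pics/w1.png',im[:,:,::-1])
for p in([.6238,-.1136,.012],[.47,-.048,.15],[.51,-.316,.042]):print(proj('wrist',p,T))
```

```text
1.9 [ 0.5496 -0.0815  0.25  ]
[[288.5824 275.2875]]
[[373.0264 131.6618]]
[[ 70.7093 178.1799]]
```

View pics/w1.png

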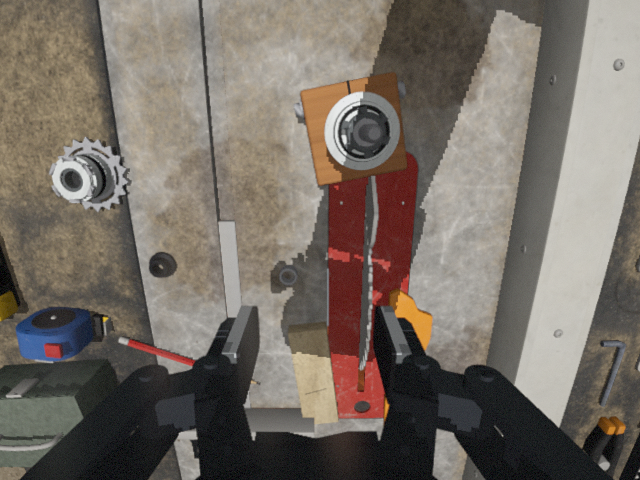

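The wrist view shows the spacer at (288,275), the axle tip at ~(371,131) and the freehub hole at ~(72,180), which agree with the two fixed cameras within about 2 mm. Now I'll go above the spacer.

In the tool's units: 158 mm / 1000 = 0.158, 120 mm / 1000 = 0.12.

play_rows(
  rot=[
    [0,0,0],
    [0,0,0],
    [0,0,0],
    [0,0,0],
    [0,0,0],
    [0,0,0],
  ],
  xyz=[
    [-0.018,-0.008,0.04],
    [-0.037,-0.016,0.08],
    [-0.056,-0.024,0.12],
    [-0.074,-0.032,0.158],
    [-0.074,-0.032,0.158],
    [-0.074,-0.032,0.158],
  ],
  gripper=[0.5,0.5,0.5,0.5,0.5,0.5],
)

```text
clock: 2.7
tool_pos: [0.6225, -0.1096, 0.093]
eef_rot: [-0.0, 1.0, 0.0, -0.0]
contact_force: [0.4, -0.1, 0.5]
width: 0.502
grip_force: 0.0
```

Run:
```python
from h import *
import pickle
s=arm.sense();im=imaging.grab_frame('wrist')[:,:,::-1];T=tool(s);pickle.dump(T,open('T2.pkl','wb'))
print(s['clock'],s['tool_pos'])
cv2.imwrite('pics/w2f.png',im)
p=proj('wrist',[.6238,-.1136,.012],T)[0];print(p)
w1=cv2.imread('pics/w1.png')
u,v=p.astype(int);print(u,v)
a=cv2.resize(im[v-50:v+50,u-50:u+50],(400,400),interpolation=cv2.INTER_CUBIC)
b=cv2.resize(w1[91:171,331:411],(400,400),interpolation=cv2.INTER_CUBIC)
cv2.imwrite('pics/w2.png',np.hstack([a,b]))
```

```text
2.7 [ 0.6225 -0.1096  0.093 ]
[311.5902 268.4073]
311 268
```

View pics/w2.png

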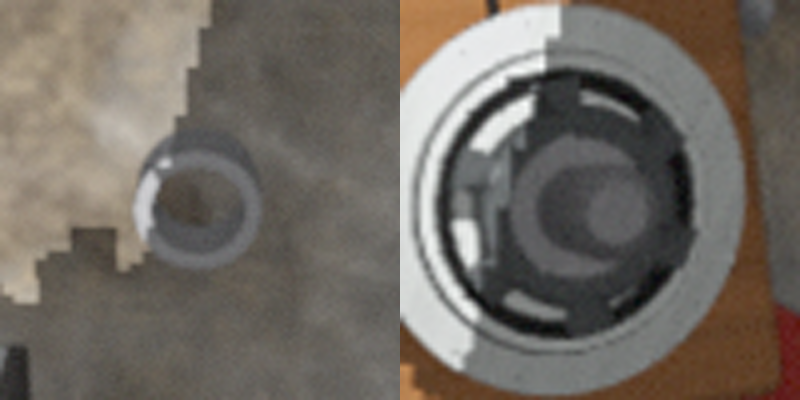

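Run:
```python
from h import *
import pickle
T1=pickle.load(open('T1.pkl','rb'));T2=pickle.load(open('T2.pkl','rb'))
sp=(311.6,269.6)
print('tri',tri([('wrist',T2,sp),('top',None,(260.75,208.75))]),tri([('wrist',T2,sp),('wrist',T1,(288.3,274.5))]))
P=onplane('wrist',sp,.012,T2);print(P)
print('tip',tri([('wrist',T1,(374,132.2)),('top',None,(215,267.5)),('scene',None,(206,199.75))]),onplane('wrist',(374,132.2),.15,T1),'shoulder',onplane('wrist',(366,132.2),.115,T1))
print('block corners z.04 dir', [onplane('wrist',u,.04,T1) for u in((301,90),(397,72),(320,186))])
s=arm.sense();print(s['tool_pos'],shift(s,[P[0],P[1],.020]))
```

```text
tri (array([ 0.6222, -0.1136,  0.0176]), array([-0.1465, -0.1318, -0.5312, -0.4923])) (array([ 0.6248, -0.1137,  0.0104]), array([-0.1704, -0.6151,  0.3059,  1.0868]))
[ 0.6246 -0.1136  0.012 ]
tip (array([ 0.4704, -0.047 ,  0.1469]), array([-0.1802,  0.0246, -0.5628,  0.0208, -0.0384,  0.0393])) [ 0.4703 -0.0474  0.15  ] shoulder [ 0.471  -0.0476  0.115 ]
block corners z.04 dir [array([ 0.4368, -0.0953,  0.04  ]), array([ 0.4224, -0.0124,  0.04  ]), array([ 0.5208, -0.079 ,  0.04  ])]
[ 0.6232 -0.1099  0.094 ] [-1.2239 -3.6634 74.0218]
```

In the tool's units: 74 mm / 1000 = 0.074, -3.7 mm / 1000 = -0.0037.

play_rows(
  rot=[
    [0,0,0],
    [0,0,0],
    [0,0,0],
    [0,0,0],
    [0,0,0],
    [0,0,0],
    [0,0,0],
    [0,0,0],
  ],
  xyz=[
    [-0.0012,-0.0037,0.03],
    [-0.0012,-0.0037,0.055],
    [-0.0012,-0.0037,0.074],
    [-0.0012,-0.0037,0.074],
    [-0.0012,-0.0037,0.074],
    [-0.0012,-0.0037,0.074],
    [-0.0012,-0.0037,0.074],
    [-0.0012,-0.0037,0.074],
  ],
  gripper=[0.5,0.5,0.5,0.5,0.1,0.1,0.1,0.1],
  newtons=40,
)

```text
clock: 3.75
tool_pos: [0.6254, -0.1147, 0.02]
eef_rot: [0.0, 1.0, -0.0, 0.001]
contact_force: [0.7, 0.1, 5.8]
width: 0.211
grip_force: 39.6
```

play_rows(
  rot=[
    [0,0,0],
    [0,0,0],
    [0,0,0],
    [0,0,0],
    [0,0,0],
    [0,0,0],
    [0,0,0],
    [0,0,0],
  ],
  xyz=[
    [0,0,-0.025],
    [0,0,-0.075],
    [0.02,0.009,-0.125],
    [0.055,0.024,-0.175],
    [0.095,0.041,-0.211],
    [0.13,0.057,-0.211],
    [0.154,0.067,-0.211],
    [0.154,0.067,-0.211],
  ],
  gripper=[0.1,0.1,0.1,0.1,0.1,0.1,0.1,0.1],
)

```text
clock: 4.75
tool_pos: [0.4683, -0.0467, 0.2291]
eef_rot: [0.0, 1.0, 0.0, -0.0]
contact_force: [-0.1, -0.5, -0.6]
width: 0.212
grip_force: 39.2
```

Run:
```python
from h import *
import pickle
s=arm.sense();im=imaging.grab_frame('wrist')[:,:,::-1];T=tool(s);pickle.dump(T,open('T3.pkl','wb'))
print(s['clock'],s['tool_pos'],s['width'],s['grip_force'],s['contact_force'],R.from_quat(s['eef_rot']).as_rotvec())
cv2.imwrite('pics/w3f.png',im)
print(proj('wrist',[[.4704,-.0474,.15],[.471,-.0476,.115],s['tool_pos']+[0,0,-.008]],T))
cv2.imwrite('pics/w3.png',cv2.resize(im[180:420,160:480],(800,600),interpolation=cv2.INTER_CUBIC))
```

```text
4.75 [ 0.4683 -0.0467  0.2291] 0.2118696940480143 39.19748333981261 [-0.117  -0.4644 -0.5708] [-0.     -3.1409 -0.0002]
[[316.8546 270.8807]
 [316.4376 252.5718]
 [319.0521 330.5183]]
```

View pics/w3.png

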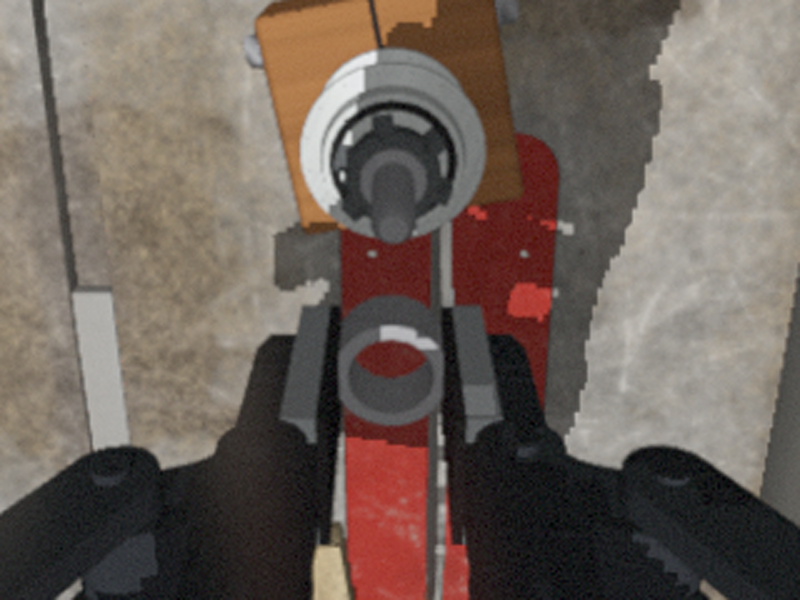

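Run:
```python
from h import *
import pickle
T=pickle.load(open('T3.pkl','rb'));z=T[2,3]
a=onplane('wrist',(316.1,328.1),z-.008,T);b=onplane('wrist',(316.9,270.9),.15,T)
print(a,T[:3,3],b,'shift world mm',(b-a)*1000)
```

```text
[ 0.4671 -0.0479  0.2211] [ 0.4683 -0.0467  0.2291] [ 0.4704 -0.0474  0.15  ] shift world mm [  3.3022   0.5466 -71.0626]
```

In the tool's units: 44 mm / 1000 = 0.044, 20 mm / 1000 = 0.02.

play_rows(
  rot=[
    [0,0,0],
    [0,0,0],
    [0,0,0],
    [0,0,0],
  ],
  xyz=[
    [-0.003,0.0005,0.02],
    [-0.003,0.0005,0.044],
    [-0.003,0.0005,0.044],
    [-0.003,0.0005,0.044],
  ],
  gripper=[0.1,0.1,0.1,0.1],
)

```text
clock: 5.3
tool_pos: [0.4741, -0.0472, 0.1858]
eef_rot: [0.001, 1.0, -0.0, 0.0]
contact_force: [0.6, 0.4, 0.2]
width: 0.208
grip_force: 39.2
```

Run:
```python
from h import *
import pickle
s=arm.sense();im=imaging.grab_frame('wrist')[:,:,::-1];T=tool(s);pickle.dump(T,open('T4.pkl','wb'))
print(s['clock'],s['tool_pos'])
cv2.imwrite('pics/w4f.png',im)
print(proj('wrist',[[.4704,-.0474,.15],s['tool_pos']+[-.0012,-.0012,-.008]],T))
cv2.imwrite('pics/w4.png',cv2.resize(im[240:360,240:400],(800,600),interpolation=cv2.INTER_CUBIC))
```

```text
5.3 [ 0.4741 -0.0472  0.1858]
[[318.2558 293.6339]
 [316.2595 328.0778]]
```

View pics/w4.png

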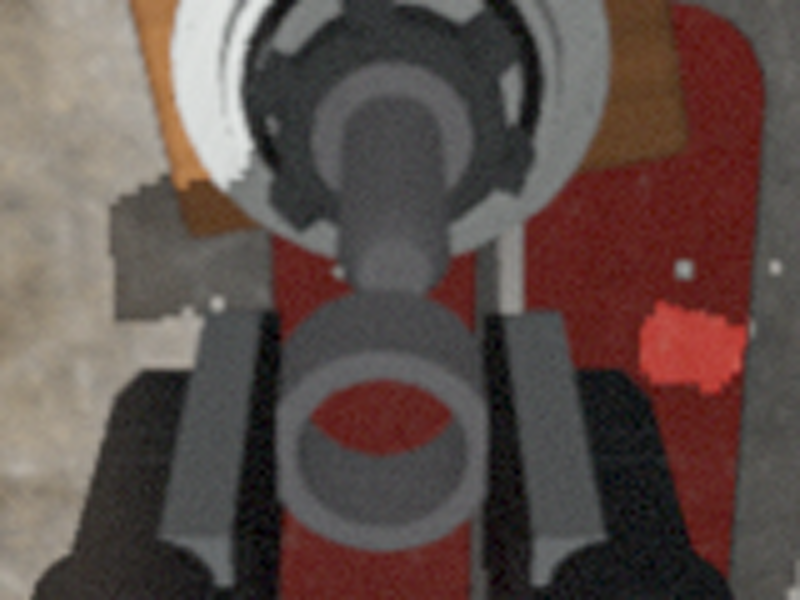

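Run:
```python
from h import *
import pickle
T=pickle.load(open('T4.pkl','rb'));z=T[2,3]
a=onplane('wrist',(316,329.3),z-.008,T)
for uv in((318.2,292.6),(318.3,293.6)):
    b=onplane('wrist',uv,.15,T);print(a,b,'shift world mm',(b-a)*1000)
s=arm.sense();print(s['tool_pos'])
```

```text
[ 0.4735 -0.0485  0.1778] [ 0.4698 -0.0474  0.15  ] shift world mm [ -3.7181   1.1073 -27.7778]
[ 0.4735 -0.0485  0.1778] [ 0.4704 -0.0474  0.15  ] shift world mm [ -3.1651   1.1573 -27.7778]
[ 0.4743 -0.0472  0.1861]
```

In the tool's units: 22 mm / 1000 = 0.022, 3.4 mm / 1000 = 0.0034.

play_rows(
  rot=[
    [0,0,0],
    [0,0,0],
    [0,0,0],
    [0,0,0],
    [0,0,0],
    [0,0,0],
  ],
  xyz=[
    [0.0034,0.0011,0],
    [0.0034,0.0011,0.005],
    [0.0034,0.0011,0.012],
    [0.0034,0.0011,0.017],
    [0.0034,0.0011,0.022],
    [0.0034,0.0011,0.022],
  ],
  gripper=[0.1,0.1,0.1,0.1,0.1,0.1],
)

```text
clock: 6.1
tool_pos: [0.4696, -0.0457, 0.1628]
eef_rot: [0.0, 1.0, 0.0, -0.0]
contact_force: [0.4, 0.7, -0.3]
width: 0.207
grip_force: 39.2
```

In the tool's units: 27.5 mm / 1000 = 0.0275, 27 mm / 1000 = 0.027.

play_rows(
  rot=[
    [0,0,0],
    [0,0,0],
    [0,0,0],
    [0,0,0],
    [0,0,0],
    [0,0,0],
  ],
  xyz=[
    [0,0,0.007],
    [0,0,0.014],
    [0,0,0.02],
    [0,0,0.024],
    [0,0,0.027],
    [0,0,0.0275],
  ],
  gripper=[0.1,0.1,0.1,0.1,0.1,0.1],
)

```text
clock: 6.85
tool_pos: [0.4696, -0.0457, 0.1356]
eef_rot: [0.0, 1.0, 0.0, -0.0]
contact_force: [-0.1, -0.3, 0.2]
width: 0.21
grip_force: 39.2
```

In the tool's units: -85 mm / 1000 = -0.085, -60 mm / 1000 = -0.06.

play_rows(
  rot=[
    [0,0,0],
    [0,0,0],
    [0,0,0],
    [0,0,0],
    [0,0,0],
    [0,0,0],
    [0,0,0],
    [0,0,0],
  ],
  xyz=[
    [0,0,0.0006],
    [0,0,0.0006],
    [0,0,0.0006],
    [0,0,0.0006],
    [0,0,0.0006],
    [0,0,-0.02],
    [0,0,-0.06],
    [0,0,-0.085],
  ],
  gripper=[0.1,0.4,0.4,0.4,0.4,0.4,0.4,0.6],
)

```text
clock: 7.85
tool_pos: [0.4703, -0.0458, 0.2226]
eef_rot: [0.0, 1.0, -0.0, 0.001]
contact_force: [0.2, -0.4, -0.3]
width: 0.588
grip_force: 0.0
```

Run:
```python
from h import *
import pickle
s=arm.sense();im=imaging.grab_frame('wrist')[:,:,::-1];T=tool(s);pickle.dump(T,open('T5.pkl','wb'))
print(s['clock'],s['tool_pos'])
cv2.imwrite('pics/w5f.png',im)
print(proj('wrist',[[.4704,-.0474,.15],[.4704,-.0474,.127],[.4704,-.0474,.114]],T))
cv2.imwrite('pics/w5.png',cv2.resize(im[180:300,240:400],(800,600),interpolation=cv2.INTER_CUBIC))
```

```text
7.85 [ 0.4703 -0.0458  0.2226]
[[315.5985 271.661 ]
 [315.6364 257.9768]
 [315.6549 251.3003]]
```

View pics/w5.png

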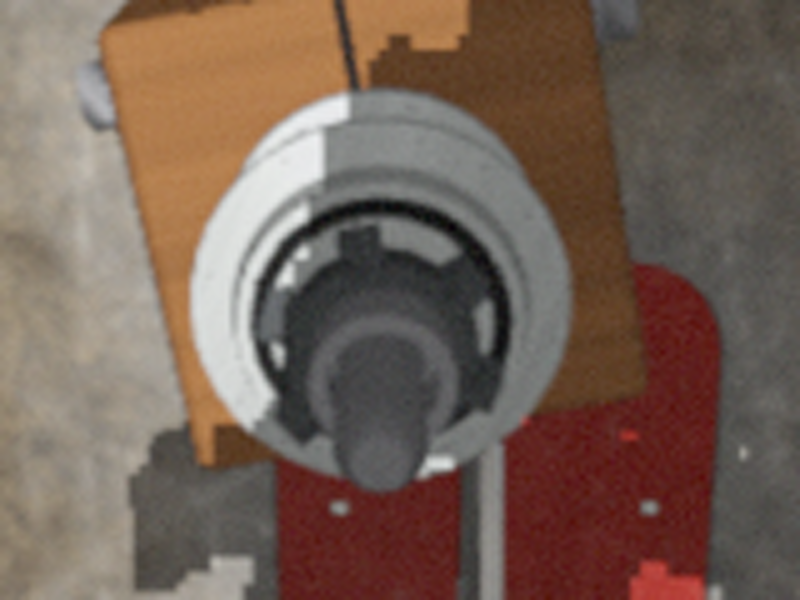

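The spacer is down on the shoulder: its ring shows around the axle at crop (384,378), and the lugs are visible at crop (360,228), (478,258), (262,315), (300,430) and (490,405). Next is the freehub.

In the tool's units: -270 mm / 1000 = -0.27, -245 mm / 1000 = -0.245.

play_rows(
  rot=[
    [0,0,0],
    [0,0,0],
    [0,0,0],
    [0,0,0],
    [0,0,0],
    [0,0,0],
    [0,0,0],
  ],
  xyz=[
    [-0.006,-0.04,0],
    [-0.014,-0.095,0],
    [-0.022,-0.15,0.02],
    [-0.03,-0.205,0.04],
    [-0.036,-0.245,0.06],
    [-0.04,-0.27,0.07],
    [-0.04,-0.27,0.07],
  ],
  gripper=[0.8,0.8,0.8,0.8,0.8,0.8,0.8],
)

```text
clock: 8.78
tool_pos: [0.5085, -0.3169, 0.1489]
eef_rot: [0.002, 1.0, 0.001, -0.001]
contact_force: [-0.4, 1.1, -0.4]
width: 0.8
grip_force: 0.0
```

Run:
```python
from h import *
import pickle
T5=pickle.load(open('T5.pkl','rb'))
def circ(c,r,z,n=72):
    a=np.arange(n)*2*np.pi/n;return np.c_[c[0]+r*np.cos(a),c[1]+r*np.sin(a),np.full(n,z)]
for z,r in((.127,.010),(.125,.01),(.13,.01),(.115,.0095)):
    q=(proj('wrist',circ((.4704,-.0474),r,z),T5)-[240,180])*5+2;print('ring crop box',z,q.min(0),q.max(0))
uv=np.array([(360,228),(478,258),(262,315),(300,430),(490,405)])/5+[240,180]-.4
W=np.array([onplane('wrist',u,.114,T5) for u in uv]);print(W)
d=W[:,:2]-[.4704,-.0474];print(np.hypot(*d.T),np.degrees(np.arctan2(d[:,1],d[:,0]))%60)
s=arm.sense();im=imaging.grab_frame('wrist')[:,:,::-1];T=tool(s);pickle.dump(T,open('T6.pkl','wb'))
print(s['clock'],s['tool_pos'])
cv2.imwrite('pics/w6f.png',im)
p=proj('wrist',[.51,-.316,.042],T)[0];print(p);u,v=p.astype(int)
print(u,v);cv2.imwrite('pics/w6.png',cv2.resize(im[v-60:v+60,u-80:u+80],(800,600),interpolation=cv2.INTER_CUBIC))
```

```text
ring crop box 0.127 [304.3992 319.9858] [455.9595 461.6802]
ring crop box 0.125 [305.0156 315.1298] [455.3727 455.8494]
ring crop box 0.13 [303.4561 327.4197] [456.8575 470.6005]
ring crop box 0.115 [311.5718 295.4697] [448.9568 424.697 ]
[[ 0.4516 -0.0501  0.114 ]
 [ 0.4559 -0.0341  0.114 ]
 [ 0.464  -0.0637  0.114 ]
 [ 0.4811 -0.0587  0.114 ]
 [ 0.4774 -0.032   0.114 ]]
[0.019  0.0197 0.0175 0.0156 0.0169] [ 8.212  17.4288  8.5831 13.3556  5.6396]
8.775 [ 0.5085 -0.3169  0.1489]
[318.8815 254.6829]
318 254
```

View pics/w6.png

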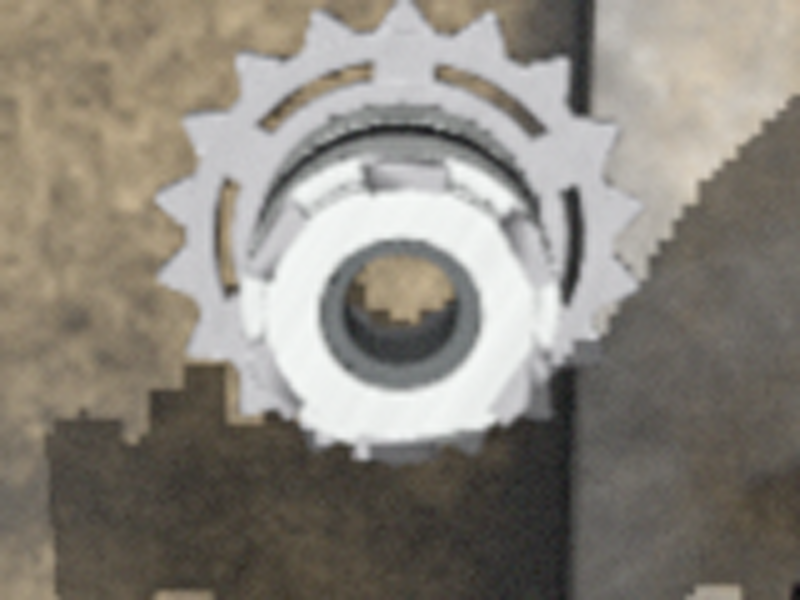

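Run:
```python
from h import *
import pickle
T=pickle.load(open('T6.pkl','rb'));im=cv2.imread('pics/w6f.png')
g=im.astype(int)
def px(c):return g[int(254-60+c[1]/5),int(318-80+c[0]/5)][::-1]
for n,c in dict(patch=(407,177),patch2=(410,186),disc=(400,215),wl=(330,190),wr=(480,180),lpatch=(278,232),rpatch=(525,240),sprk=(400,60),barrel=(400,140),left=(254,305)).items():print(n,px(c))
# centre of hole top
c0=np.array([400,313])/5-.4+[238,194];P=onplane('wrist',c0,.042,T);print('centre',P, tri([('wrist',T,c0),('top',None,(350.5,258.5)),('scene',None,(332.75,293))]))
gray=cv2.cvtColor(im,cv2.COLOR_BGR2GRAY)
for r in(.0175,.0195,.0205,.0215):
    a=np.radians(np.arange(0,360,5));q=proj('wrist',np.c_[P[0]+r*np.cos(a),P[1]+r*np.sin(a),np.full(72,.042)],T).astype(np.float32)
    v=cv2.remap(gray,q[:,0:1],q[:,1:2],cv2.INTER_LINEAR)[:,0];print(r);print(*v.reshape(6,12),sep='\n')
```

```text
patch [197 197 199]
patch2 [205 206 207]
disc [241 243 241]
wl [194 195 195]
wr [241 243 242]
lpatch [201 202 203]
rpatch [191 192 193]
sprk [202 202 204]
barrel [144 145 144]
left [235 238 236]
centre [ 0.5111 -0.3169  0.042 ] (array([ 0.5108, -0.3167,  0.0421]), array([ 0.227 , -0.3619,  0.2961, -0.3345,  0.655 , -0.3664]))
0.0175
[240 239 240 243 240 238 236 234 235 235 234 233]
[232 233 236 235 234 234 236 239 242 239 230 222]
[203 215 225 241 242 238 240 241 241 231 230 233]
[218 205 197 227 240 242 242 242 242 236 235 233]
[236 235 234 237 243 241 242 242 240 239 242 243]
[242 244 241 240 238 238 237 237 240 237 235 238]
0.0195
[168 164 157 162 188 188 227 237 216 196 198 196]
[197 183 187 192 224 234 231 224 214 197 195 188]
[175 155 121 152 184 182 198 194 161 197 197 198]
[189 165 133 152 203 196 205 194 187 197 200 198]
[198 190 164 180 227 234 236 229 183 199 194 186]
[171 152 145 185 233 236 238 239 231 203 194 183]
0.0205
[109 103 101 113 126 131 169 212 216 197 200 199]
[180 167 178 184 237 237 238 240 229 198 194 197]
[196 176 133 179 229 221 226 210 194 197 198 196]
[200 191 147 192 220 219 225 229 200 200 199 201]
[198 199 193 199 238 236 237 238 199 193 196 189]
[175 156 148 162 231 227 230 220 196 194 126 114]
0.0215
[105 106  95  87  88 111 116 116 140 195 201 178]
[133 177 159 175 217 224 227 221 217 187 173 176]
[195 186 134 185 242 240 240 237 229 176 153 157]
[168 177 161 206 240 238 238 241 217 190 172 162]
[168 175 194 206 232 231 227 222 199 198 195 195]
[187 184 175 152 186 166 204 125  94 196 111 106]
```

Run:
```python
from h import *
s=arm.sense();print(s['clock'],s['tool_pos'],s['q'],shift(s,[.5115,-.316,.029]))
```

```text
8.825 [ 0.5087 -0.3157  0.1495] [-0.6284  0.3688  1.77    0.0004  1.0053 -2.1972] [ -3.0463  -0.4615 120.5064]
```

In the tool's units: 120 mm / 1000 = 0.12, 105 mm / 1000 = 0.105.

play_rows(
  rot=[
    [0,0,0],
    [0,0,0],
    [0,0,0],
    [0,0,0],
    [0,0,0],
    [0,0,0],
    [0,0,0],
    [0,0,0],
  ],
  xyz=[
    [-0.003,-0.0004,0.04],
    [-0.003,-0.0004,0.08],
    [-0.003,-0.0004,0.105],
    [-0.003,-0.0004,0.12],
    [-0.003,-0.0004,0.12],
    [-0.003,-0.0004,0.12],
    [-0.003,-0.0004,0.12],
    [-0.003,-0.0004,0.12],
  ],
  gripper=[0.8,0.8,0.8,0.8,0.3,0.3,0.3,0.3],
  newtons=80,
)

```text
clock: 9.82
tool_pos: [0.5129, -0.3165, 0.0316]
eef_rot: [0.0, 1.0, -0.0, 0.001]
contact_force: [0.4, -0.1, 0.5]
width: 0.504
grip_force: 81.6
```

In the tool's units: 268 mm / 1000 = 0.268, -175 mm / 1000 = -0.175, 0.32 rad / 3.1416 = 0.1019.

play_rows(
  rot=[
    [0,0,0],
    [0,0,0],
    [0,0,0],
    [0,0,0.0159],
    [0,0,0.0414],
    [0,0,0.07],
    [0,0,0.1019],
    [0,0,0.1019],
  ],
  xyz=[
    [0,0,-0.025],
    [0,0,-0.075],
    [0,0,-0.13],
    [0.01,0.05,-0.175],
    [0.018,0.105,-0.177],
    [0.026,0.16,-0.177],
    [0.034,0.215,-0.177],
    [0.042,0.268,-0.177],
  ],
  gripper=[0.3,0.3,0.3,0.3,0.3,0.3,0.3,0.3],
)

```text
clock: 10.82
tool_pos: [0.4699, -0.0465, 0.208]
eef_rot: [0.16, 0.987, 0.0, 0.0]
contact_force: [0.9, 1.0, -2.3]
width: 0.505
grip_force: 82.1
```

play_rows(
  rot=[
    [0,0,0],
    [0,0,0],
  ],
  xyz=[
    [0,0,0],
    [0,0,0],
  ],
  gripper=[0.3,0.3],
)

```text
clock: 11.08
tool_pos: [0.4708, -0.0483, 0.208]
eef_rot: [0.159, 0.987, -0.0, 0.001]
contact_force: [-0.0, -0.1, -1.4]
width: 0.503
grip_force: 82.3
```

Run:
```python
from h import *
import pickle
s=arm.sense();im=imaging.grab_frame('wrist')[:,:,::-1];T=tool(s);pickle.dump(T,open('T7.pkl','wb'))
print(s['clock'],s['tool_pos'],s['width'],s['grip_force'],R.from_quat(s['eef_rot']).as_matrix()[:,1],shift(s,[.471,-.0457,.207]))
cv2.imwrite('pics/w7f.png',im)
print(proj('wrist',[[.4704,-.0474,.15],s['tool_pos']+[0,0,.0104]],T))
cv2.imwrite('pics/w7.png',cv2.resize(im[210:450,160:480],(800,600),interpolation=cv2.INTER_CUBIC))
```

```text
11.075 [ 0.4708 -0.0483  0.208 ] 0.503108129850954 82.30669628363103 [ 0.3143  0.9493 -0.0006] [0.645  2.5242 1.0377]
[[319.369  280.0823]
 [319.0659 355.8959]]
```

View pics/w7.png

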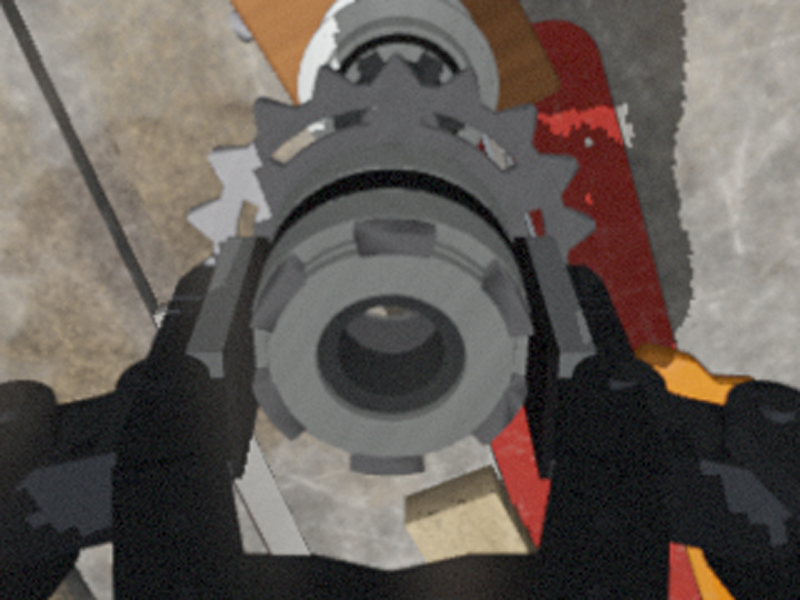

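The in-hand view shows the dark raised spline ends clearly at crop (395,238), (505,275), (505,410), (388,463), (278,405) and (280,285). So the grooves sit 30° from what I assumed, and I need to turn +30.7° in world, which is -0.54 rad about tool z.

In the tool's units: 48 mm / 1000 = 0.048, 2.7 mm / 1000 = 0.0027, -0.54 rad / 3.1416 = -0.1719.

play_rows(
  rot=[
    [0,0,-0.0446],
    [0,0,-0.0891],
    [0,0,-0.1337],
    [0,0,-0.1719],
    [0,0,-0.1719],
    [0,0,-0.1719],
    [0,0,-0.1719],
    [0,0,-0.1719],
  ],
  xyz=[
    [0.0007,0.0027,0],
    [0.0007,0.0027,0],
    [0.0007,0.0027,0.01],
    [0.0007,0.0027,0.02],
    [0.0007,0.0027,0.03],
    [0.0007,0.0027,0.04],
    [0.0007,0.0027,0.048],
    [0.0007,0.0027,0.048],
  ],
  gripper=[0.3,0.3,0.3,0.3,0.3,0.3,0.3,0.3],
)

```text
clock: 12.12
tool_pos: [0.4702, -0.0453, 0.1589]
eef_rot: [-0.109, 0.994, 0.0, -0.001]
contact_force: [-0.4, -0.8, -2.7]
width: 0.504
grip_force: 82.3
```

play_rows(
  rot=[
    [0,0,0],
    [0,0,0],
    [0,0,0],
    [0,0,0],
    [0,0,0],
    [0,0,0],
  ],
  xyz=[
    [0,0,0.004],
    [0,0,0.008],
    [0,0,0.012],
    [0,0,0.015],
    [0,0,0.017],
    [0,0,0.017],
  ],
  gripper=[0.3,0.3,0.3,0.3,0.3,0.3],
)

```text
clock: 12.88
tool_pos: [0.4707, -0.0453, 0.1426]
eef_rot: [-0.109, 0.994, 0.0, -0.0]
contact_force: [-0.1, -0.1, -2.7]
width: 0.503
grip_force: 82.3
```

In the tool's units: 6 mm / 1000 = 0.006, 5 mm / 1000 = 0.005.

play_rows(
  rot=[
    [0,0,0],
    [0,0,0],
    [0,0,0],
    [0,0,0],
    [0,0,0],
    [0,0,0],
  ],
  xyz=[
    [0,0,0.002],
    [0,0,0.003],
    [0,0,0.004],
    [0,0,0.005],
    [0,0,0.006],
    [0,0,0.006],
  ],
  gripper=[0.3,0.3,0.3,0.3,0.3,0.3],
)

```text
clock: 13.62
tool_pos: [0.4707, -0.0453, 0.1367]
eef_rot: [-0.109, 0.994, 0.0, -0.0]
contact_force: [-0.9, -0.2, -1.8]
width: 0.503
grip_force: 82.3
```

In the tool's units: 5 mm / 1000 = 0.005, 4 mm / 1000 = 0.004.

play_rows(
  rot=[
    [0,0,0],
    [0,0,0],
    [0,0,0],
    [0,0,0],
    [0,0,0],
    [0,0,0],
  ],
  xyz=[
    [0,0,0.001],
    [0,0,0.002],
    [0,0,0.003],
    [0,0,0.004],
    [0,0,0.005],
    [0,0,0.005],
  ],
  gripper=[0.3,0.3,0.3,0.3,0.3,0.3],
)

```text
clock: 14.38
tool_pos: [0.471, -0.0453, 0.1321]
eef_rot: [-0.109, 0.994, -0.0, 0.0]
contact_force: [-2.3, -0.1, 4.9]
width: 0.506
grip_force: 82.9
```

In the tool's units: 2 mm / 1000 = 0.002, 1.4 mm / 1000 = 0.0014.

play_rows(
  rot=[
    [0,0,0],
    [0,0,0],
    [0,0,0],
    [0,0,0],
    [0,0,0],
  ],
  xyz=[
    [0,0,0.0007],
    [0,0,0.0014],
    [0,0,0.002],
    [0,0,0.002],
    [0,0,0.002],
  ],
  gripper=[0.3,0.3,0.3,0.3,0.3],
  newtons=100,
)

```text
clock: 15.0
tool_pos: [0.471, -0.0454, 0.1306]
eef_rot: [-0.109, 0.994, -0.0, 0.0]
contact_force: [-2.4, 0.4, 9.0]
width: 0.504
grip_force: 102.2
```

In the tool's units: 1.2 mm / 1000 = 0.0012, 0.7 mm / 1000 = 0.0007.

play_rows(
  rot=[
    [0,0,0],
    [0,0,0],
    [0,0,0],
    [0,0,0],
  ],
  xyz=[
    [0,0,0.0007],
    [0,0,0.0012],
    [0,0,0.0012],
    [0,0,0.0012],
  ],
  gripper=[0.3,0.3,0.3,0.3],
)

```text
clock: 15.5
tool_pos: [0.4711, -0.0454, 0.1305]
eef_rot: [-0.109, 0.994, 0.0, -0.0]
contact_force: [-6.2, 1.2, 18.0]
width: 0.496
grip_force: 103.0
```

In the tool's units: 0.6 mm / 1000 = 0.0006.

play_rows(
  rot=[
    [0,0,0],
    [0,0,0],
    [0,0,0],
    [0,0,0],
  ],
  xyz=[
    [0.0006,0,0],
    [0.0006,0,0],
    [0.0006,0,0],
    [0.0006,0,0],
  ],
  gripper=[0.3,0.3,0.3,0.3],
)

```text
clock: 16.0
tool_pos: [0.471, -0.0454, 0.1305]
eef_rot: [-0.109, 0.994, 0.0, 0.0]
contact_force: [-5.4, 1.5, 14.0]
width: 0.498
grip_force: 102.9
```

Run:
```python
from h import *
import pickle
s=arm.sense();im=imaging.grab_frame('wrist')[:,:,::-1];T=tool(s);t=arm.sense()
print(t['clock'],s['tool_pos'],t['contact_force'],t['ft_torque'],t['width'],t['grip_force'])
cv2.imwrite('pics/w8f.png',im)
# in-hand slip check: hub crop of w7 matched in w8
a=cv2.imread('pics/w7f.png')[310:392,268:364]
m=cv2.matchTemplate(im[270:430,230:400],a,cv2.TM_CCOEFF_NORMED);_,v,_,l=cv2.minMaxLoc(m);print('match',v,l[0]+230-268,l[1]+270-310)
```

```text
16.05 [ 0.471  -0.0454  0.1305] [-4.9554  2.1179 15.0285] [ 0.2536  0.8714 -0.0307] 0.5009970898912567 102.86826587165706
match 0.7394931316375732 0 -1
```

```bash
python3 -c "
from station import arm
print(arm.sign_off())"
```

```text
the job is handed in; nothing more can be done
None
```

The spacer is on the axle's shoulder and released, and the freehub is meshed and held pressed home on it (tool height matches the home position, about 15 N down). I planned no contact with the end cap, tape measure or offcut, but took no final picture to check them; the job is handed in at 16 s.

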